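# Restock the eye-drop caddy and leave the look-alikes

### The job

Restock the grey eye-examination caddy: stand the blue-capped drop bottle in the pocket of the blue insert and the red-capped drop bottle in that of the red insert, and lay the orange strip carton in the pocket of the orange insert and the small cream-lidded tin in that of the white insert, each right way up on its pocket's floor. The white-capped gel bottle and the black-and-orange block battery do not belong in the caddy: leave them where they stand.

Things in the scene. Friction and masses are not known exactly. Their poses are not given: they have to be found in the camera images.
- blue_bottle: White drop bottle with a blue cap and blue band, standing upright on the desk. Round body 27 mm across up to 45 mm high, then a cap 16 mm across up to 68 mm. Origin: centre of its underside; z runs up through the cap. About 20 g.
- red_bottle: White drop bottle with a red cap and red band, standing upright on the desk. Round body 25 mm across up to 41 mm high, then a cap 16 mm across up to 62 mm. Origin: centre of its underside; z runs up through the cap. About 20 g.
- strip_carton: Orange carton lying flat on the desk, 30 mm along its x, 66 mm along its y, 22 mm high (z up). Origin: centre of its underside. Any yaw. About 30 g; take it across the 30 mm.
- cream_tin: Round flat tin, white below with a cream lid (fixed), 40 mm across, 18 mm high, lying flat on the desk. Origin: centre of its underside; z up. About 30 g.
- gel: Look-alike, to be left alone: larger white bottle with a white cap, standing upright; body 44 mm across up to 56 mm high, cap 27 mm across up to 85 mm. Origin: centre of its underside. Loose.
- block_battery: Look-alike, to be left alone: black block battery with an orange end, lying on its side, 26 mm (x) by 48 mm (y) by 18 mm high. Origin: near the centre of its underside. Loose. (The tall eye instrument at the right, from about x = 0.58 and y = -0.22 outward and up to 0.5 m high, is solid: keep the arm clear of it, above all when swinging in from the right.)
- blue_pocket (a point): Centre of the round pocket's floor in the blue insert, a fixed 98 mm square plate in the grey caddy: 50 mm across, 5 mm deep, black-lined, floor 8 mm and the plate's top 13 mm above the desk. z up, x and y along the plate's sides. The four plates lie 2 x 2, centres 100 mm apart, in random order.
- red_pocket (a point): Centre of the round pocket's floor in the red insert, a fixed 98 mm square plate in the grey caddy: 50 mm across, 5 mm deep, black-lined, floor 8 mm and the plate's top 13 mm above the desk. z up, x and y along the plate's sides. The caddy is a fixed tray 212 mm square with a 14 mm high rim.
- orange_pocket (a point): Centre of the oblong pocket's floor in the orange insert, a fixed 98 mm square plate in the grey caddy: 54 mm along the point's x by 86 mm along its y, 5 mm deep, black-lined, floor 8 mm and the plate's top 13 mm above the desk. z up, x and y along the plate's sides. Long way along y.
- white_pocket (a point): Centre of the round pocket's floor in the white insert, a fixed 98 mm square plate in the grey caddy: 62 mm across, 5 mm deep, black-lined, floor 8 mm and the plate's top 13 mm above the desk. z up, x and y along the plate's sides. The caddy has a low wire loop outside its front and back.
Mind the look-alikes: they are no part of the job. Several things have the shape of the cream_tin; the one meant has the colours described above.

How it is judged (in metres and radians):
At the end, for the whole second after the job is handed in: Each of the four things is released, at rest, upright or flat (within 0.08 rad) on the floor of its own pocket (origin less than 2.5 mm above the floor, less than 18 mm from the pocket's centre); the gel bottle and the battery are within 20 mm of where they started (horizontal distance between blue_bottle and blue_pocket below 0.018 m and z of blue_bottle in the frame of blue_pocket below 0.0025 m and angle between each of blue_bottle, red_bottle, strip_carton, cream_tin's own z axis and vertical below 0.08 rad and linear speed of each of blue_bottle, red_bottle, strip_carton, cream_tin below 0.02 m/s and contact force between each of blue_bottle, red_bottle, strip_carton, cream_tin and the fingers below 0.05 N and horizontal distance between red_bottle and red_pocket below 0.018 m and z of red_bottle in the frame of red_pocket below 0.0025 m and horizontal distance between strip_carton and orange_pocket below 0.018 m and z of strip_carton in the frame of orange_pocket below 0.0025 m and horizontal distance between cream_tin and white_pocket below 0.018 m and z of cream_tin in the frame of white_pocket below 0.0025 m and distance of each of gel, block_battery from where it was at the start of the episode below 0.02 m); the robot touches nothing.
It fails at once if the gel bottle was moved from its place by more than 20 mm (distance of gel from where it was at the start of the episode above 0.02 m).
It fails at once if the battery was moved from its place by more than 20 mm (distance of block_battery from where it was at the start of the episode above 0.02 m).
It also fails if it takes over 106 s, if anything falls off the work surface, if the arm or the gripper's body presses on something with over 40 N, if the wrist force passes 120 N, or if a joint passes its speed limit or range.

### The arm

A 6-joint arm with a two-finger parallel gripper is mounted at the origin on a cart in front of the work surface, level with it; the furniture and walls round the work are solid. World frame = base frame: x ahead of the robot, y to its left, z up, the work surface at z = 0. Lengths are in m, angles in degrees, forces in N, time in s.
With the tool pointing down it reaches from about 0.4 to 0.825 m from the base axis. Payload 7 kg.
Tool frame: the origin (TCP) lies at the very end of the fingers, on their centre line; the grasp point (between the pads) lies 19 mm behind it; x points along the fingers, y is the direction in which the jaws open and shut, and the axes are right-handed (so a half turn about x gives the same grasp; the last joint's range is limited). The gripper opens to 88 mm and grips with 3 to 60 N. Pads are 19 mm wide; open, the fingers measure 130 mm over their backs; the gripper's body (78 mm by 193 mm) begins 47 mm behind the grasp point.
Start: joints at [86.236, 20.546, 0.682, 0, -70.136, -16.507], TCP at [0.234, 0.633, 0.227] pointing down, gripper open.
Joint ranges: [-176.03, 176.03], [-82.01, 121.73], [-58.28, 71.71], [-173.87, 95.51], [-174.79, -0.11], [-173.66, 173.66]. Speed limits (degrees/s): [136.94, 136.94, 172.46, 180, 180, 180].

### API

Orientations are given as [roll, pitch, yaw] about the fixed x, y, z axes, in that order (R = Rz(yaw) Ry(pitch) Rx(roll)).
In Python, from plant import monitor, eyes, ticket gives the robot as it stands. The module is installed in compiled form; this text tells all that it offers.
- The arm moves only by the shell command python3 -m crank 'ROWS'. ROWS is JSON, a list of rows, each an object with "linear": the shift along the world's x, y, z in units of 60 mm (1.0 is 60 mm), a list of three; "rot": the turn, a rotation vector about the world's x, y, z in units of 5 degrees (1.0 is 5 degrees), a list of three; "hand": the opening, from 0 (shut) to 1 (fully open). In form: [{"linear": [tx, ty, tz], "rot": [ax, ay, az], "hand": hand}, ...]. A call has 1 to 20 rows; each row shifts and turns the pose as measured when the row begins; what a row does not reach is not made up. A row lasts 1/8 s, in which the tool goes at most 62.5 mm and 10.7 degrees, less where a joint would pass 70% of its speed; a pose out of reach is approached as far as the arm can. A call is refused whole if a number of a shift passes 1 or a number of a turn 1, either way. A call with a gripper value outside its range is refused whole. The fingers move at their own pace and stop on an object; the grip force is fixed at half the most. Time passes only in rows, so rows that do not move let the fingers close. It gives the time, the measured TCP pose, the force and the opening at its end, in the units of the state.
- monitor.get_obs(): the state, without advancing time (a new reading comes with each control period).
- eyes.snapshot(name): name is "scene" or "top"; returns a dict with "image" (480x640x3 uint8, red, green, blue), "depth" (480x640 float32, m along the optical axis (not along the pixel's ray), 0 where there is no reading), "K" (3x3 intrinsics, pixels), "camera_from_world" (4x4, takes a point from world to camera coordinates). Camera axes: x right, y up, looking along -z (the intrinsics and any distortion apply to the point x, -y, -z); pixel columns grow to the right and rows downward; lengths in m; the calibration is good to about 2 mm. A picture is of the moment at which its call begins.
- ticket.close_job(): hands the job in, once; it reports no verdict.
The state is a dict: "clock": time; "joint_pos": joint angles; "qvel": joint speeds; "tau": joint torques, N m; "tool_pos": TCP position; "orientation": TCP orientation; "force": force on the tool from outside, world axes, zero at the start; "moment": the same for the moment, N m; "opening": finger opening in m.
Only numpy, scipy, OpenCV 4.12 (cv2) and the standard library are available. Lean on these libraries where they do the work, as an engineer would, in place of code of your own. Each camera call takes 0.05 s, during which the arm holds its last target.

## Working session

There is one attempt and no reset: what is moved stays moved. The work goes in short steps, Python scripts to look and compute and a shell command to move; the robot and the scene stay as the last step left them, time stands still between calls to the robot, and variables do not carry over. Pictures are saved under pics/ and viewed, and the job is handed in when it is done.

```bash
mkdir -p pics
python3 - <<'E'
from plant import monitor, eyes
import cv2
print(monitor.get_obs())
for n in ("scene","top"):
    s=eyes.snapshot(n); cv2.imwrite(f"pics/{n}0.png",s["image"][:,:,::-1]); print(n,s["K"],s["camera_from_world"])
    import pickle; pickle.dump(s,open(f"{n}0.pkl","wb"))
E
```

```text
{'clock': 0.0, 'joint_pos': array([ 8.62344496e+01,  2.05910410e+01,  6.34968262e-01, -1.92221821e-02,
       -7.01373948e+01, -1.65090400e+01]), 'qvel': array([0.08146949, 0.12658016, 0.03066996, 0.0894162 , 0.03741378,
       0.13709713]), 'tau': array([-2.83019544e-04, -5.82716095e+01,  2.93039292e+01,  6.99648678e+00,
        6.81288730e-03, -1.68359693e-04]), 'tool_pos': array([0.23373851, 0.63271958, 0.22563905]), 'orientation': array([  95.5683857 ,   89.90480119, -104.71275051]), 'force': array([ 0.94652921, -0.51019671, -0.20288635]), 'moment': array([-0.01036783,  0.00822961, -0.03235477]), 'opening': 0.0876170801719365}
scene [[568.74445809   0.         307.15404514]
 [  0.         568.74445809 238.39764944]
 [  0.           0.           1.        ]] [[ 0.696703   -0.71732021  0.00752616 -0.39183935]
 [ 0.46271168  0.45738018  0.7594085  -0.29191271]
 [-0.54818138 -0.52559974  0.65057058 -0.81216637]
 [ 0.          0.          0.          1.        ]]
top [[549.33315786   0.         326.26576667]
 [  0.         549.33315786 229.80977456]
 [  0.           0.           1.        ]] [[ 0.02143298 -0.99931206  0.03026591 -0.03332691]
 [ 0.99027394  0.02538225  0.13679643 -0.57404762]
 [-0.13747054  0.02703959  0.99013671 -0.97136304]
 [ 0.          0.          0.          1.        ]]
```

View pics/scene0.png

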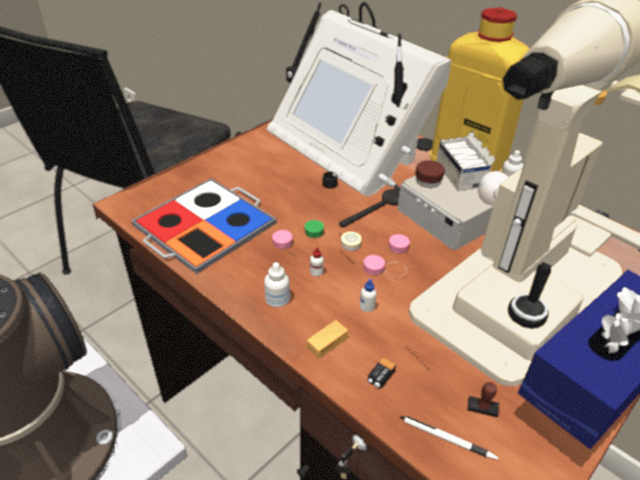

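View pics/top0.png

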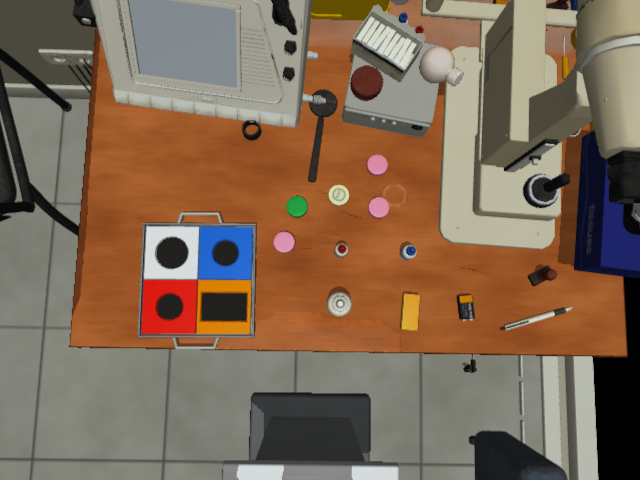

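The scene view shows the caddy at about (203,222), cream tin (351,241), blue bottle (368,296), red bottle (317,262), carton (328,338), battery (381,372) and gel (277,285). In the top view they are at: caddy (198,280), tin (339,195), blue (409,251), red (341,249), carton (410,311), battery (466,307), gel (340,303).

Tin-shaped candidates in the top view: pink (377,165), (378,207) and (284,242), green (297,206), cream/white (339,195). Only the one at (339,195) has a cream lid. I'll confirm it in an enlarged crop.

Run:
```python
import cv2
t=cv2.imread("pics/top0.png"); s=cv2.imread("pics/scene0.png")
cv2.imwrite("pics/t_a.png",cv2.resize(t[140:340,265:485],None,fx=3.6,fy=3,interpolation=cv2.INTER_CUBIC)[:, :792])
cv2.imwrite("pics/t_b.png",cv2.resize(t[205:355,130:270],None,fx=4,fy=4,interpolation=cv2.INTER_CUBIC))
cv2.imwrite("pics/s_a.png",cv2.resize(s[215:395,250:420],None,fx=3.3,fy=3.3,interpolation=cv2.INTER_CUBIC))
cv2.imwrite("pics/s_b.png",cv2.resize(s[170:280,125:280],None,fx=5,fy=5,interpolation=cv2.INTER_CUBIC))
```

```text
(no output)
```

View pics/t_a.png

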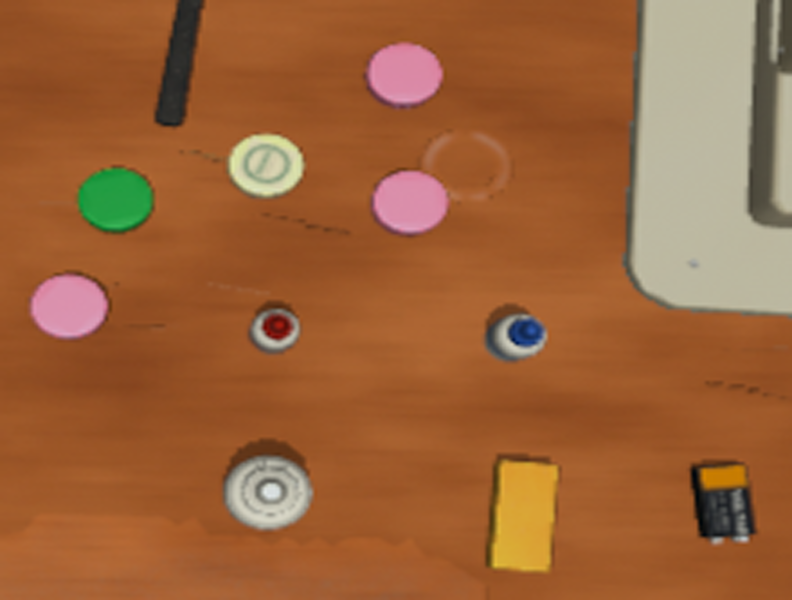

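View pics/t_b.png

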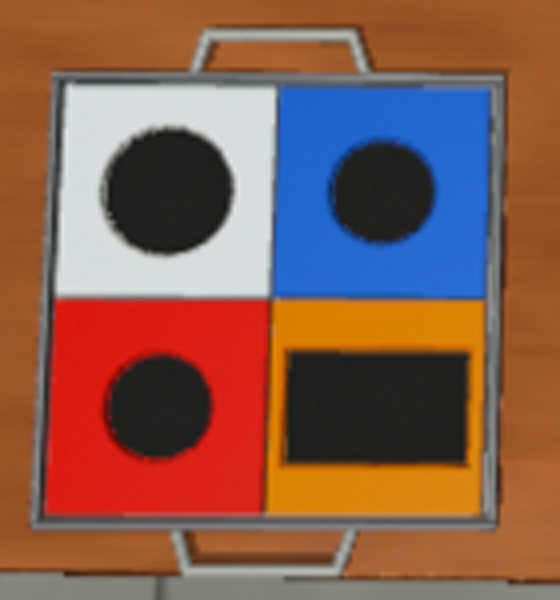

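View pics/s_a.png

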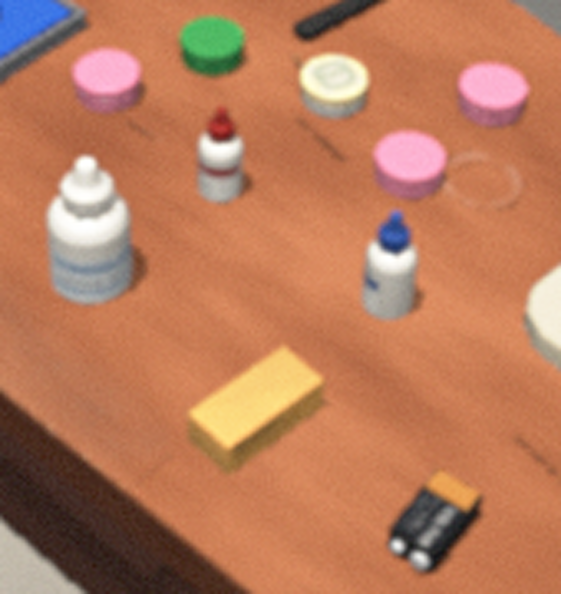

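View pics/s_b.png

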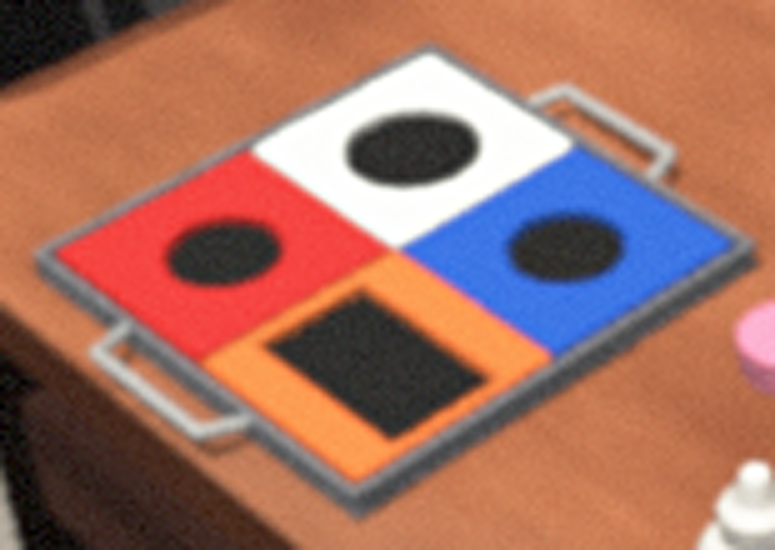

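```bash
cat > h.py <<'E'
import numpy as np, cv2, pickle
def load(n,tag="0"): return pickle.load(open(f"{n}{tag}.pkl","rb"))
F=np.diag([1,-1,-1.])
def P(s):
    E=s["camera_from_world"]; return s["K"]@F@E[:3]
def tri(a,b,sa,sb):
    X=cv2.triangulatePoints(P(sa),P(sb),np.array(a,float).T,np.array(b,float).T); return (X[:3]/X[3]).T
def ray(s,p,z):
    M=P(s); A=np.c_[M[:,:2],-np.array([p[0],p[1],1.])]; 
    r=np.linalg.solve(A,-(M[:,2]*z+M[:,3])); return r[:2]
def dep(s,p):
    u,v=int(round(p[0])),int(round(p[1])); d=s["depth"][v,u]
    c=F@(np.linalg.inv(s["K"])@[p[0],p[1],1])*d; E=s["camera_from_world"]
    return E[:3,:3].T@(c-E[:3,3])
E
python3 - <<'E'
from h import *
T=load("top");S=load("scene"); np.set_printoptions(precision=4,suppress=True)
ta=lambda x,y:(265+(x+.5)/3.6-.5,140+(y+.5)/3-.5); tb=lambda x,y:(130+x/4-.4,205+y/4-.4)
sa=lambda x,y:(250+x/3.3-.35,215+y/3.3-.35); sb=lambda x,y:(125+x/5-.4,170+y/5-.4)
L=[("tin",ta(266,165),sa(335,79)),("redtip",ta(281,324),sa(222,113)),("bluetip",ta(530,329),sa(396,215)),("geltip",ta(271,491),sa(86,160)),
("c++",ta(497,457),sa(285,348)),("c+-",ta(558,462),sa(324,385)),("c--",ta(550,571),sa(227,445)),("c-+",ta(488,568),sa(189,409)),
("white",tb(168,190),sb(413,150)),("blue",tb(383,191),sb(567,248)),("red",tb(159,406),sb(224,252)),
("o++",tb(286,351),sb(360,290)),("o+-",tb(469,352),sb(488,380)),("o--",tb(467,464),sb(395,438)),("o-+",tb(284,463),sb(267,345)),
("batt",ta(723,500),sa(440,517))]
for n,a,b in L:
    X=tri([a],[b],T,S)[0]; r=cv2.norm
    q=P(T)@np.r_[X,1]; q=q[:2]/q[2]
    print(n,X,"err",np.hypot(*(q-a)).round(2),"topdepth",dep(T,a),"sc",dep(S,b))
E
```

```text
tin [ 0.6457 -0.042   0.0159] err 0.3 topdepth [ 0.6457 -0.0423  0.0178] sc [ 0.6404 -0.0455  0.0211]
redtip [ 0.5392 -0.0486  0.06  ] err 0.75 topdepth [ 0.54   -0.0494  0.0619] sc [ 0.5357 -0.0502  0.063 ]
bluetip [ 0.5389 -0.1725  0.0669] err 0.54 topdepth [ 0.5397 -0.1734  0.0659] sc [ 0.5375 -0.1725  0.0676]
geltip [ 0.4401 -0.0442  0.0872] err 0.57 topdepth [ 0.4408 -0.045   0.0833] sc [ 0.441  -0.0417  0.0848]
c++ [ 0.4641 -0.1647  0.0177] err 0.37 topdepth [ 0.4652 -0.1686 -0.0028] sc [ 0.4599 -0.1673  0.0231]
c+- [ 0.4609 -0.1957  0.0172] err 1.0 topdepth [ 0.4628 -0.2009 -0.0024] sc [ 0.4575 -0.1961  0.02  ]
c-- [ 0.3945 -0.1902  0.024 ] err 0.92 topdepth [ 0.3947 -0.1967 -0.0031] sc [ 0.3958 -0.187   0.0198]
c-+ [ 0.3969 -0.1599  0.0229] err 0.03 topdepth [ 0.396  -0.1638 -0.001 ] sc [ 0.4114 -0.1461 -0.0014]
white [0.5282 0.2678 0.0122] err 0.64 topdepth [0.5296 0.2683 0.0076] sc [0.5287 0.2706 0.0104]
blue [0.5302 0.1679 0.0129] err 0.58 topdepth [0.5316 0.1682 0.0066] sc [0.5306 0.1701 0.0113]
red [0.4283 0.2657 0.0136] err 0.76 topdepth [0.4294 0.267  0.0054] sc [0.4304 0.2721 0.0088]
o++ [0.4548 0.2097 0.0101] err 0.69 topdepth [0.4559 0.2094 0.0078] sc [0.4552 0.2125 0.0082]
o+- [0.4552 0.1257 0.0128] err 1.4 topdepth [0.4574 0.1251 0.0045] sc [0.4558 0.1307 0.0092]
o-- [0.4055 0.1231 0.0158] err 0.43 topdepth [0.406  0.1229 0.0133] sc [0.409  0.1301 0.009 ]
o-+ [0.4049 0.2065 0.0128] err 0.11 topdepth [0.4045 0.2079 0.0061] sc [0.4077 0.2112 0.0082]
batt [ 0.4408 -0.2845  0.011 ] err 0.08 topdepth [ 0.4407 -0.284   0.0126] sc [ 0.4361 -0.2875  0.0185]
```

Heights check out: tin top 16 to 18 mm against 18, bottle tips 60 and 67 against 62 and 68, and pockets about 100 mm apart. The s_a crop at (335,79) shows a cream lid on a white side, so that is the cream tin; the pink ones and the green one are decoys. I'll place the tin and carton first because they are low, then the bottles.

```bash
cat >> h.py <<'E'
from scipy.spatial.transform import Rotation as Ro
def go(x,y,z,jaw):
    from plant import monitor
    o=monitor.get_obs(); R=Ro.from_euler("xyz",o["orientation"],degrees=True).as_matrix(); p=o["tool_pos"]
    j=np.deg2rad(jaw); d=np.array([0,0,-1.]); best=None
    for s in (1,-1):
        yv=s*np.array([np.cos(j),np.sin(j),0]); Rt=np.c_[d,yv,np.cross(d,yv)]
        rv=Ro.from_matrix(Rt@R.T).as_rotvec(degrees=True)
        print("rot units",(rv/5).round(2))
    print("t",round(float(o["clock"]),2),"pos",p.round(4),"jawdir",np.rad2deg(np.arctan2(R[1,1],R[0,1])).round(1),"tilt",np.rad2deg(np.arccos(-R[2,0])).round(2),"q",o["joint_pos"].round(1),"F",o["force"].round(1),"open",round(float(o["opening"]),4))
    print("lin units",((np.array([x,y,z])-p)/.06).round(2))
E
python3 -c "
from h import *
go(.645,-.043,.2,0)"
```

```text
rot units [1.000e-02 1.000e-02 2.206e+01]
rot units [ 1.000e-02 -1.000e-02 -1.394e+01]
t 0.1 pos [0.2337 0.6328 0.2257] jawdir -110.3 tilt 0.08 q [ 86.2  20.6   0.6  -0.  -70.1 -16.5] F [-0.4 -0.3 -0.5] open 0.0874
lin units [  6.85 -11.26  -0.43]
```

```bash
python3 -m crank '[{"linear":[0.49,-0.8,-0.03],"rot":[0,0,-1],"hand":0.7},{"linear":[0.49,-0.8,-0.03],"rot":[0,0,-1],"hand":0.7},{"linear":[0.49,-0.8,-0.03],"rot":[0,0,-1],"hand":0.7},{"linear":[0.49,-0.8,-0.03],"rot":[0,0,-1],"hand":0.7},{"linear":[0.49,-0.8,-0.03],"rot":[0,0,-1],"hand":0.7},{"linear":[0.49,-0.8,-0.03],"rot":[0,0,-1],"hand":0.7},{"linear":[0.49,-0.8,-0.03],"rot":[0,0,-1],"hand":0.7},{"linear":[0.49,-0.8,-0.03],"rot":[0,0,-1],"hand":0.7},{"linear":[0.49,-0.8,-0.03],"rot":[0,0,-1],"hand":0.7},{"linear":[0.49,-0.8,-0.03],"rot":[0,0,-1],"hand":0.7},{"linear":[0.49,-0.8,-0.03],"rot":[0,0,-1],"hand":0.7},{"linear":[0.49,-0.8,-0.03],"rot":[0,0,-1],"hand":0.7}]'; python3 -c "
from h import *
go(.645,-.043,.1,0)"
```

```text
clock: 1.6
tool_pos: [0.5909, 0.0392, 0.1993]
orientation: [99.3, 89.6, -162.6]
force: [-0.3, 1.4, -0.4]
opening: 0.0613
rot units [1.100e-01 3.000e-02 3.436e+01]
rot units [ 0.02 -0.08 -1.64]
t 1.6 pos [0.5909 0.0392 0.1993] jawdir -171.8 tilt 0.39 q [ 22.7  14.1 -12.1  -0.  -64.2 -14.5] F [-0.3  1.4 -0.4] open 0.0613
lin units [ 0.9  -1.37 -1.66]
```

```bash
python3 -m crank '[{"linear":[0.45,-0.69,-0.5],"rot":[0,0,-0.82],"hand":0.7},{"linear":[0.45,-0.68,-0.6],"rot":[0,0,-0.82],"hand":0.7},{"linear":[0,0,-0.55],"rot":[0,0,0],"hand":0.7}]'; python3 -c "
from h import *
go(.645,-.043,.008,0)
from plant import eyes
for n in ('scene','top'):
    s=eyes.snapshot(n); cv2.imwrite(f'pics/{n}1.png',s['image'][:,:,::-1]); pickle.dump(s,open(f'{n}1.pkl','wb'))
a=cv2.imread('pics/top1.png')[120:280,260:430]; b=cv2.imread('pics/scene1.png')[170:300,280:430]
f=lambda i:cv2.resize(i,(395,395)); cv2.imwrite('pics/c1.png',np.hstack([f(a),f(b)]))"
```

```text
clock: 1.98
tool_pos: [0.6491, -0.0495, 0.0992]
orientation: [110.5, 89.9, -160.1]
force: [0.2, 0.5, -0.7]
opening: 0.0614
rot units [-4.000e-02 -1.000e-02 -3.588e+01]
rot units [ 0.01 -0.02  0.12]
t 1.98 pos [ 0.6491 -0.0495  0.0992] jawdir 179.4 tilt 0.12 q [ 12.8  24.2 -11.5   0.  -54.4 -13.4] F [ 0.2  0.5 -0.7] open 0.0614
lin units [-0.07  0.11 -1.52]
```

View pics/c1.png

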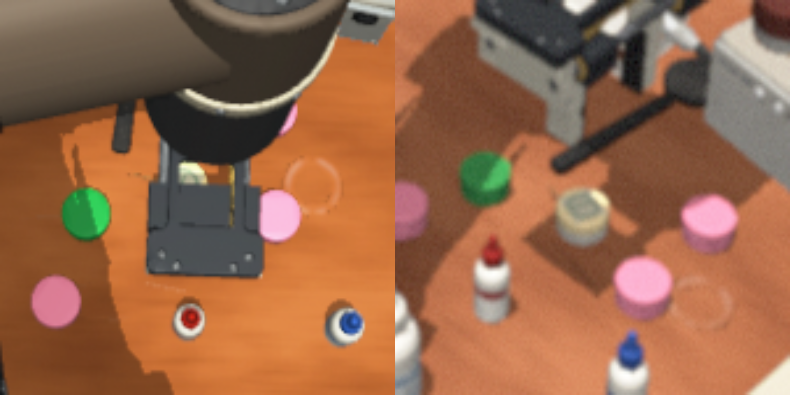

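The crops show the open gripper above the cream tin, clear of the pink and green ones. Going down now.

```bash
python3 -m crank '[{"linear":[-0.07,0.1,-0.6],"rot":[0,0,0.12],"hand":0.7},{"linear":[0,0,-0.6],"rot":[0,0,0],"hand":0.7},{"linear":[0,0,-0.25],"rot":[0,0,0],"hand":0.7}]'; python3 -c "
from h import *
go(.645,-.043,.008,0)"
```

```text
clock: 2.45
tool_pos: [0.6437, -0.04, 0.0127]
orientation: [106.4, 89.8, -163.3]
force: [0.1, 0.2, 0.3]
opening: 0.0613
rot units [6.000e-02 2.000e-02 3.593e+01]
rot units [ 0.01 -0.04 -0.07]
t 2.45 pos [ 0.6437 -0.04    0.0127] jawdir -179.7 tilt 0.2 q [ 13.8  29.3 -16.6   0.  -44.3 -13.4] F [0.1 0.2 0.3] open 0.0613
lin units [ 0.02 -0.05 -0.08]
```

```bash
python3 -m crank '[{"linear":[0.02,-0.05,-0.07],"rot":[0,0,0],"hand":0.7},{"linear":[0,0,0],"rot":[0,0,0],"hand":0.3},{"linear":[0,0,0],"rot":[0,0,0],"hand":0},{"linear":[0,0,0],"rot":[0,0,0],"hand":0},{"linear":[0,0,0],"rot":[0,0,0],"hand":0}]'; python3 -c "
from h import *
go(.645,-.043,.008,0)"
```

```text
clock: 3.08
tool_pos: [0.6476, -0.0421, 0.0132]
orientation: [-100.6, 89.9, -10.2]
force: [0.6, -0.5, -0.7]
opening: 0.039
rot units [-4.000e-02  1.000e-02  3.591e+01]
rot units [ 0.    0.03 -0.09]
t 3.08 pos [ 0.6476 -0.0421  0.0132] jawdir -179.6 tilt 0.14 q [ 13.5  29.4 -16.3   0.1 -44.2 -13.1] F [ 0.6 -0.5 -0.7] open 0.039
lin units [-0.04 -0.02 -0.09]
```

```bash
python3 -m crank '[{"linear":[-0.02,0,0],"rot":[0,0,0],"hand":0.65},{"linear":[0,0,0],"rot":[0,0,0],"hand":0.65},{"linear":[0,0,-0.1],"rot":[0,0,0],"hand":0.65},{"linear":[0,0,0],"rot":[0,0,0],"hand":0.65}]'; python3 -c "
from plant import monitor,eyes
for i in range(6):
    print(monitor.get_obs()['tool_pos'].round(4)); eyes.snapshot('top')"
```

```text
clock: 3.58
tool_pos: [0.6463, -0.0421, 0.007]
orientation: [-98.3, 89.9, -7.8]
force: [-0.9, -0.2, -0.1]
opening: 0.0569
[ 0.6463 -0.0421  0.007 ]
[ 0.6466 -0.0421  0.0073]
[ 0.6468 -0.0421  0.0076]
[ 0.6468 -0.0421  0.0077]
[ 0.6469 -0.042   0.0078]
[ 0.6469 -0.042   0.0078]
```

```bash
python3 -m crank '[{"linear":[0,0,0],"rot":[0,0,0],"hand":0.3},{"linear":[0,0,0],"rot":[0,0,0],"hand":0},{"linear":[0,0,0],"rot":[0,0,0],"hand":0},{"linear":[0,0,0],"rot":[0,0,0],"hand":0},{"linear":[0,0,0.3],"rot":[0,0,0],"hand":0},{"linear":[0,0,0.8],"rot":[0,0,0],"hand":0},{"linear":[0,0,0.8],"rot":[0,0,0],"hand":0}]'; python3 -c "
from h import *
go(.528,.268,.1,0)"
```

```text
clock: 4.75
tool_pos: [0.6441, -0.0426, 0.1229]
orientation: [115.5, 89.8, -154.0]
force: [1.8, 0.2, 0.8]
opening: 0.0391
rot units [6.000e-02 3.000e-02 3.591e+01]
rot units [ 0.02 -0.04 -0.09]
t 4.75 pos [ 0.6441 -0.0426  0.1229] jawdir -179.6 tilt 0.23 q [ 13.5  22.5 -10.8   0.1 -57.  -13.1] F [1.8 0.2 0.8] open 0.0391
lin units [-1.93  5.18 -0.38]
```

```bash
python3 -m crank '[{"linear":[-0.1,0.3,0],"rot":[0,0,0],"hand":0},{"linear":[-0.25,0.65,0],"rot":[0,0,0],"hand":0},{"linear":[-0.25,0.65,0],"rot":[0,0,0],"hand":0},{"linear":[-0.25,0.65,0],"rot":[0,0,0],"hand":0},{"linear":[-0.25,0.65,0],"rot":[0,0,0],"hand":0},{"linear":[-0.25,0.65,0],"rot":[0,0,0],"hand":0},{"linear":[-0.25,0.65,-0.1],"rot":[0,0,0],"hand":0},{"linear":[-0.25,0.65,-0.2],"rot":[0,0,0],"hand":0},{"linear":[-0.1,0.3,-0.1],"rot":[0,0,0],"hand":0},{"linear":[0,0,0],"rot":[0,0,0],"hand":0}]'; python3 -c "
from h import *
go(.528,.268,.017,0)"
```

```text
clock: 6.0
tool_pos: [0.5231, 0.2773, 0.1099]
orientation: [-75.7, 89.4, 14.8]
force: [0.3, -0.9, -0.3]
opening: 0.039
rot units [-0.18 -0.05 35.91]
rot units [-0.03  0.11 -0.09]
t 6.0 pos [0.5231 0.2773 0.1099] jawdir -179.5 tilt 0.59 q [ 47.   18.2 -19.4   0.4 -51.8 -46.8] F [ 0.3 -0.9 -0.3] open 0.039
lin units [ 0.08 -0.16 -1.55]
```

```bash
python3 -m crank '[{"linear":[0.08,-0.16,-0.4],"rot":[-0.03,0.11,-0.09],"hand":0},{"linear":[0,0,-0.6],"rot":[0,0,0],"hand":0},{"linear":[0,0,-0.3],"rot":[0,0,0],"hand":0},{"linear":[0,0,0],"rot":[0,0,0],"hand":0}]'; python3 -c "
from h import *
go(.528,.268,.017,0)"
```

```text
clock: 6.5
tool_pos: [0.5297, 0.265, 0.0323]
orientation: [-61.8, 89.9, 28.1]
force: [0.5, 0.4, -0.3]
opening: 0.0388
rot units [ 4.000e-02  2.000e-02 -3.598e+01]
rot units [-0.01  0.03  0.02]
t 6.5 pos [0.5297 0.265  0.0323] jawdir 179.9 tilt 0.14 q [ 45.5  23.8 -23.2   0.1 -42.9 -45.7] F [ 0.5  0.4 -0.3] open 0.0388
lin units [-0.03  0.05 -0.26]
```

```bash
python3 -m crank '[{"linear":[-0.03,0.05,-0.2],"rot":[0,0.03,0],"hand":0},{"linear":[0,0,-0.05],"rot":[0,0,0],"hand":0},{"linear":[0,0,0],"rot":[0,0,0],"hand":0}]'; python3 -c "
from h import *
go(.528,.268,.017,0)"
```

```text
clock: 6.88
tool_pos: [0.5292, 0.2682, 0.0186]
orientation: [-29.7, 89.8, 60.1]
force: [0.1, 0.1, -0.8]
opening: 0.0393
rot units [ 3.000e-02  5.000e-02 -3.597e+01]
rot units [-0.03  0.02  0.03]
t 6.88 pos [0.5292 0.2682 0.0186] jawdir 179.9 tilt 0.2 q [ 45.7  24.9 -23.6  -0.1 -41.3 -45.8] F [ 0.1  0.1 -0.8] open 0.0393
lin units [-0.02 -0.   -0.03]
```

```bash
python3 -m crank '[{"linear":[0,0,-0.03],"rot":[0,0,0],"hand":0},{"linear":[0,0,0],"rot":[0,0,0],"hand":0},{"linear":[0,0,0],"rot":[0,0,0],"hand":0.6},{"linear":[0,0,0],"rot":[0,0,0],"hand":0.65},{"linear":[0,0,0.3],"rot":[0,0,0],"hand":0.7},{"linear":[0,0,0.8],"rot":[0,0,0],"hand":0.7},{"linear":[0,0,0.8],"rot":[0,0,0],"hand":0.7}]'; python3 -c "
from h import *
go(.429,-.178,.12,-94.4)"
```

```text
clock: 7.75
tool_pos: [0.5273, 0.2668, 0.1306]
orientation: [116.8, 89.8, -153.4]
force: [0.4, 0.2, 0.4]
opening: 0.0616
rot units [ 0.04 -0.02 17.15]
rot units [ -0.02  -0.04 -18.85]
t 7.75 pos [0.5273 0.2668 0.1306] jawdir 179.9 tilt 0.21 q [ 45.7  17.4 -17.4  -0.1 -55.5 -45.8] F [0.4 0.2 0.4] open 0.0616
lin units [-1.64 -7.41 -0.18]
```

```bash
python3 -m crank '[{"linear":[-0.1,-0.43,0],"rot":[0,0,1],"hand":0.7},{"linear":[-0.1,-0.43,0],"rot":[0,0,1],"hand":0.7},{"linear":[-0.1,-0.43,0],"rot":[0,0,1],"hand":0.7},{"linear":[-0.1,-0.43,0],"rot":[0,0,1],"hand":0.7},{"linear":[-0.1,-0.43,0],"rot":[0,0,1],"hand":0.7},{"linear":[-0.1,-0.43,0],"rot":[0,0,1],"hand":0.7},{"linear":[-0.1,-0.43,0],"rot":[0,0,1],"hand":0.7},{"linear":[-0.1,-0.43,0],"rot":[0,0,1],"hand":0.7},{"linear":[-0.1,-0.43,0],"rot":[0,0,1],"hand":0.7},{"linear":[-0.1,-0.43,0],"rot":[0,0,1],"hand":0.7},{"linear":[-0.1,-0.43,0],"rot":[0,0,1],"hand":0.7},{"linear":[-0.1,-0.43,0],"rot":[0,0,1],"hand":0.7},{"linear":[-0.1,-0.43,0],"rot":[0,0,1],"hand":0.7},{"linear":[-0.1,-0.43,0],"rot":[0,0,1],"hand":0.7},{"linear":[-0.1,-0.43,0],"rot":[0,0,1],"hand":0.7},{"linear":[-0.1,-0.43,0],"rot":[0,0,1],"hand":0.7},{"linear":[0,-0.3,0],"rot":[0,0,0.6],"hand":0.7},{"linear":[0,0,0],"rot":[0,0,0],"hand":0.7}]'; python3 -c "
from h import *
go(.429,-.178,.12,-94.4)
from plant import eyes
for n in ('scene','top'):
    s=eyes.snapshot(n); cv2.imwrite(f'pics/{n}2.png',s['image'][:,:,::-1]); pickle.dump(s,open(f'{n}2.pkl','wb'))
a=cv2.imread('pics/top2.png'); b=cv2.imread('pics/scene2.png')
cv2.imwrite('pics/c2.png',np.hstack([cv2.resize(a,(400,300)),cv2.resize(b,(400,300))]))"
```

```text
clock: 10.0
tool_pos: [0.4294, -0.1749, 0.1393]
orientation: [-90.9, 89.4, 84.9]
force: [-0.2, 0.2, -0.1]
opening: 0.0613
rot units [-0.11  0.01 -0.04]
rot units [-2.000e-02 -1.800e-01  3.596e+01]
t 10.0 pos [ 0.4294 -0.1749  0.1393] jawdir -94.2 tilt 0.58 q [  1.8   5.2 -31.8  -0.7 -53.   84.4] F [-0.2  0.2 -0.1] open 0.0613
lin units [-0.01 -0.05 -0.32]
```

View pics/c2.png

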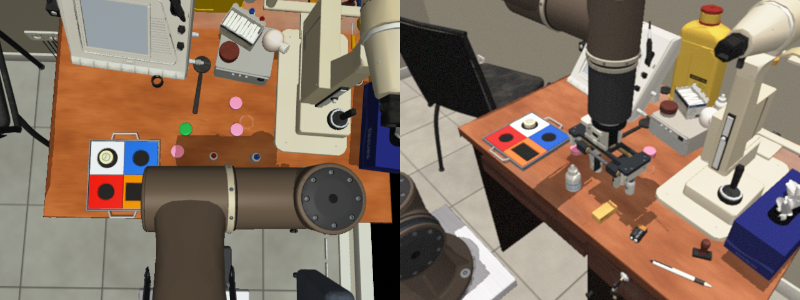

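The tin sits in the white pocket (top half-image at (108,158)), and the gripper is over the carton with the gel bottle clear. Going down.

```bash
python3 -m crank '[{"linear":[0,-0.05,-0.5],"rot":[-0.11,0,0],"hand":0.7},{"linear":[0,0,-0.8],"rot":[0,0,0],"hand":0.7},{"linear":[0,0,-0.5],"rot":[0,0,0],"hand":0.7},{"linear":[0,0,0],"rot":[0,0,0],"hand":0.7},{"linear":[0,0,0],"rot":[0,0,0],"hand":0.7}]'; python3 -c "
from h import *
go(.429,-.178,.008,-94.4)"
```

```text
clock: 10.72
tool_pos: [0.4319, -0.1742, 0.0313]
orientation: [-175.8, 89.6, -0.0]
force: [-0.0, -0.6, 0.2]
opening: 0.0614
rot units [ 0.    0.07 -0.04]
rot units [-0.11  0.   35.96]
t 10.72 pos [ 0.4319 -0.1742  0.0313] jawdir -94.2 tilt 0.36 q [  2.4  14.1 -39.5   0.  -36.1  83.4] F [-0.  -0.6  0.2] open 0.0614
lin units [-0.05 -0.06 -0.39]
```

```bash
python3 -m crank '[{"linear":[-0.05,-0.07,-0.2],"rot":[0,0.07,0],"hand":0.7},{"linear":[0,0,-0.18],"rot":[0,0,0],"hand":0.7},{"linear":[0,0,0],"rot":[0,0,0],"hand":0.7}]'; python3 -c "
from h import *
go(.429,-.178,.008,-94.4)"
```

```text
clock: 11.1
tool_pos: [0.4306, -0.1784, 0.0094]
orientation: [-175.4, 89.7, 0.4]
force: [0.5, 0.1, -0.0]
opening: 0.0617
rot units [-0.    0.05 -0.04]
rot units [-0.08 -0.   35.96]
t 11.1 pos [ 0.4306 -0.1784  0.0094] jawdir -94.2 tilt 0.27 q [  1.8  16.4 -40.5   0.  -32.8  84. ] F [ 0.5  0.1 -0. ] open 0.0617
lin units [-0.03  0.01 -0.02]
```

```bash
python3 -m crank '[{"linear":[-0.02,0,-0.02],"rot":[0,0,0],"hand":0.4},{"linear":[0,0,0],"rot":[0,0,0],"hand":0},{"linear":[0,0,0],"rot":[0,0,0],"hand":0},{"linear":[0,0,0],"rot":[0,0,0],"hand":0},{"linear":[0,0,0.3],"rot":[0,0,0],"hand":0},{"linear":[0,0,0.8],"rot":[0,0,0],"hand":0},{"linear":[0,0,0.9],"rot":[0,0,0],"hand":0},{"linear":[0,0,0.3],"rot":[0,0,0],"hand":0}]'; python3 -c "
from h import *
go(.430,.166,.1,-180)"
```

```text
clock: 12.1
tool_pos: [0.4276, -0.1785, 0.1493]
orientation: [173.2, 90.0, -11.0]
force: [0.3, -0.3, -0.7]
opening: 0.0296
rot units [ 1.000e-02  1.000e-02 -1.716e+01]
rot units [-1.000e-02  1.000e-02  1.884e+01]
t 12.1 pos [ 0.4276 -0.1785  0.1493] jawdir -94.2 tilt 0.05 q [  1.8   4.3 -31.5   0.  -54.1  84. ] F [ 0.3 -0.3 -0.7] open 0.0296
lin units [ 0.04  5.74 -0.82]
```

```bash
python3 -m crank '[{"linear":[0,0.33,0],"rot":[0,0,-1],"hand":0},{"linear":[0,0.34,0],"rot":[0,0,-1],"hand":0},{"linear":[0,0.34,0],"rot":[0,0,-1],"hand":0},{"linear":[0,0.34,0],"rot":[0,0,-1],"hand":0},{"linear":[0,0.34,0],"rot":[0,0,-1],"hand":0},{"linear":[0,0.34,0],"rot":[0,0,-1],"hand":0},{"linear":[0,0.34,0],"rot":[0,0,-1],"hand":0},{"linear":[0,0.34,0],"rot":[0,0,-1],"hand":0},{"linear":[0,0.34,0],"rot":[0,0,-1],"hand":0},{"linear":[0,0.34,0],"rot":[0,0,-1],"hand":0},{"linear":[0,0.34,0],"rot":[0,0,-1],"hand":0},{"linear":[0,0.34,0],"rot":[0,0,-1],"hand":0},{"linear":[0,0.34,0],"rot":[0,0,-1],"hand":0},{"linear":[0,0.34,0],"rot":[0,0,-1],"hand":0},{"linear":[0,0.34,0],"rot":[0,0,-1],"hand":0},{"linear":[0,0.34,0],"rot":[0,0,-1],"hand":0},{"linear":[0,0.3,-0.1],"rot":[0,0,-1],"hand":0},{"linear":[0,0,-0.1],"rot":[0,0,0],"hand":0},{"linear":[0,0,0],"rot":[0,0,0],"hand":0}]'; python3 -c "
from h import *
go(.430,.166,.017,-180)"
```

```text
clock: 14.48
tool_pos: [0.4255, 0.1758, 0.1405]
orientation: [-146.0, 89.6, -58.0]
force: [-0.4, 0.5, -1.2]
opening: 0.0298
rot units [0.06 0.04 0.4 ]
rot units [  0.06  -0.1  -35.6 ]
t 14.47 pos [0.4255 0.1758 0.1405] jawdir 178.0 tilt 0.38 q [ 47.4   4.6 -32.7   0.5 -52.8 -49.7] F [-0.4  0.5 -1.2] open 0.0298
lin units [ 0.08 -0.16 -2.06]
```

```bash
python3 -m crank '[{"linear":[0.08,-0.16,-0.4],"rot":[0.06,0.04,0.4],"hand":0},{"linear":[0,0,-0.8],"rot":[0,0,0],"hand":0},{"linear":[0,0,-0.4],"rot":[0,0,0],"hand":0},{"linear":[0,0,0],"rot":[0,0,0],"hand":0}]'; python3 -c "
from h import *
go(.430,.166,.017,-180)"
```

```text
clock: 14.98
tool_pos: [0.4312, 0.164, 0.0439]
orientation: [-56.3, 89.8, 34.0]
force: [0.7, 0.8, 0.2]
opening: 0.0296
rot units [-0.02  0.03 -0.05]
rot units [-5.000e-02 -3.000e-02  3.595e+01]
t 14.97 pos [0.4312 0.164  0.0439] jawdir -179.7 tilt 0.19 q [ 45.4  12.6 -39.2   0.1 -38.1 -45.2] F [0.7 0.8 0.2] open 0.0296
lin units [-0.02  0.03 -0.45]
```

```bash
python3 -m crank '[{"linear":[-0.02,0.03,-0.25],"rot":[0,0.03,0],"hand":0},{"linear":[0,0,-0.14],"rot":[0,0,0],"hand":0},{"linear":[0,0,0],"rot":[0,0,0],"hand":0}]'; python3 -c "
from h import *
go(.430,.166,.017,-180)"
```

```text
clock: 15.35
tool_pos: [0.4312, 0.1666, 0.0212]
orientation: [-32.3, 89.7, 58.0]
force: [0.3, -0.8, -0.7]
opening: 0.0298
rot units [-0.05  0.03 -0.06]
rot units [-0.05 -0.07 35.94]
t 15.35 pos [0.4312 0.1666 0.0212] jawdir -179.7 tilt 0.28 q [ 45.6  14.9 -40.3  -0.1 -34.5 -45.2] F [ 0.3 -0.8 -0.7] open 0.0298
lin units [-0.02 -0.01 -0.07]
```

```bash
python3 -m crank '[{"linear":[-0.02,0,-0.07],"rot":[-0.05,0.03,0],"hand":0},{"linear":[0,0,0],"rot":[0,0,0],"hand":0}]'; python3 -c "
from h import *
go(.430,.166,.017,-180)"
```

```text
clock: 15.6
tool_pos: [0.4303, 0.167, 0.0174]
orientation: [-68.6, 90.0, 21.7]
force: [0.5, -0.7, -1.2]
opening: 0.0295
rot units [-0.    0.01 -0.07]
rot units [-1.000e-02 -1.000e-02  3.593e+01]
t 15.6 pos [0.4303 0.167  0.0174] jawdir -179.7 tilt 0.05 q [ 45.8  15.3 -40.5   0.  -34.1 -45.5] F [ 0.5 -0.7 -1.2] open 0.0295
lin units [-0.01 -0.02 -0.01]
```

```bash
python3 -m crank '[{"linear":[0,0,0],"rot":[0,0,0],"hand":0.45},{"linear":[0,0,0],"rot":[0,0,0],"hand":0.5},{"linear":[0,0,0.3],"rot":[0,0,0],"hand":0.6},{"linear":[0,0,0.9],"rot":[0,0,0],"hand":0.6},{"linear":[0,0,1],"rot":[0,0,0],"hand":0.6}]'
python3 - <<'E'
from h import *
go(.539,-.173,.16,-135)
T=load("top")
# instrument heights near blue bottle: depth to world for all pixels
d=T["depth"]; v,u=np.mgrid[0:480,0:640]
c=np.stack([(u-T["K"][0,2])/T["K"][0,0]*d,-(v-T["K"][1,2])/T["K"][1,1]*d,-d],-1)
E=T["camera_from_world"]; W=(c-E[:3,3])@E[:3,:3]
m=(d>0)&(W[...,1]<-.19)&(W[...,1]>-.34)&(W[...,0]>.5)&(W[...,0]<.8)&(W[...,2]>.012)
for y0 in np.arange(-.34,-.19,.03):
  for x0 in np.arange(.5,.8,.06):
    k=m&(abs(W[...,1]-y0-.015)<.015)&(abs(W[...,0]-x0-.03)<.03)
    if k.sum()>5: print(y0.round(2),x0.round(2),"zmax",W[k][:,2].max().round(3),"xmin",W[k][:,0].min().round(3),"ymax",W[k][:,1].max().round(3))
E
```

```text
clock: 16.23
tool_pos: [0.4279, 0.1649, 0.1494]
orientation: [135.0, 89.5, -134.6]
force: [1.3, 1.3, 0.0]
opening: 0.0525
rot units [ 0.09 -0.04  8.93]
rot units [ -0.05  -0.11 -27.07]
t 16.23 pos [0.4279 0.1649 0.1494] jawdir -179.7 tilt 0.48 q [ 45.8   4.2 -31.6  -0.  -54.7 -45.5] F [1.3 1.3 0. ] open 0.0525
lin units [ 1.85 -5.63  0.18]
-0.34 0.5 zmax 0.496 xmin 0.554 ymax -0.31
-0.34 0.56 zmax 0.505 xmin 0.56 ymax -0.31
-0.34 0.62 zmax 0.517 xmin 0.62 ymax -0.31
-0.34 0.68 zmax 0.526 xmin 0.68 ymax -0.31
-0.34 0.74 zmax 0.525 xmin 0.74 ymax -0.31
-0.31 0.5 zmax 0.025 xmin 0.558 ymax -0.281
-0.31 0.56 zmax 0.494 xmin 0.56 ymax -0.28
-0.31 0.62 zmax 0.507 xmin 0.62 ymax -0.28
-0.31 0.68 zmax 0.521 xmin 0.68 ymax -0.28
-0.31 0.74 zmax 0.521 xmin 0.74 ymax -0.28
-0.28 0.56 zmax 0.031 xmin 0.56 ymax -0.25
-0.28 0.62 zmax 0.03 xmin 0.62 ymax -0.25
-0.28 0.68 zmax 0.031 xmin 0.68 ymax -0.25
-0.28 0.74 zmax 0.031 xmin 0.74 ymax -0.25
-0.25 0.56 zmax 0.029 xmin 0.566 ymax -0.233
-0.25 0.62 zmax 0.03 xmin 0.62 ymax -0.234
-0.25 0.68 zmax 0.029 xmin 0.68 ymax -0.238
-0.25 0.74 zmax 0.03 xmin 0.74 ymax -0.241
-0.22 0.74 zmax 0.086 xmin 0.764 ymax -0.19
```

The instrument's base near the blue bottle is only 30 mm high, and its tall part lies beyond y < -0.28. A 45° jaw direction keeps clear of both.

```bash
python3 -m crank '[{"linear":[0.15,-0.4,0.03],"rot":[0.09,0,0.74],"hand":0.6},{"linear":[0.15,-0.47,0.03],"rot":[0,0,0.74],"hand":0.6},{"linear":[0.15,-0.47,0.03],"rot":[0,0,0.74],"hand":0.6},{"linear":[0.15,-0.47,0.03],"rot":[0,0,0.74],"hand":0.6},{"linear":[0.15,-0.47,0.03],"rot":[0,0,0.74],"hand":0.6},{"linear":[0.15,-0.47,0],"rot":[0,0,0.74],"hand":0.6},{"linear":[0.15,-0.47,0],"rot":[0,0,0.74],"hand":0.6},{"linear":[0.15,-0.47,0],"rot":[0,0,0.74],"hand":0.6},{"linear":[0.15,-0.47,0],"rot":[0,0,0.74],"hand":0.6},{"linear":[0.15,-0.47,0],"rot":[0,0,0.74],"hand":0.6},{"linear":[0.15,-0.47,0],"rot":[0,0,0.74],"hand":0.6},{"linear":[0.15,-0.4,0],"rot":[0,0,0.74],"hand":0.6},{"linear":[0,0,0],"rot":[0,0,0],"hand":0.6},{"linear":[0,0,0],"rot":[0,0,0],"hand":0.6}]'; python3 -c "
from h import *
go(.539,-.173,.018,-135)
from plant import eyes
for n in ('scene','top'):
    s=eyes.snapshot(n); cv2.imwrite(f'pics/{n}3.png',s['image'][:,:,::-1]); pickle.dump(s,open(f'{n}3.pkl','wb'))
a=cv2.imread('pics/top3.png'); b=cv2.imread('pics/scene3.png')
cv2.imwrite('pics/c3.png',np.vstack([np.hstack([cv2.resize(a,(400,300)),cv2.resize(b,(400,300))]),cv2.resize(np.hstack([a[200:350,125:325],b[165:315,230:430]]),(800,300))]))"
```

```text
clock: 17.98
tool_pos: [0.5404, -0.1737, 0.1666]
orientation: [-42.6, 89.3, 93.7]
force: [0.4, 0.7, -0.3]
opening: 0.0527
rot units [-0.15 -0.01 -0.26]
rot units [ 1.000e-02 -2.300e-01  3.574e+01]
t 17.98 pos [ 0.5404 -0.1737  0.1666] jawdir -133.7 tilt 0.74 q [  1.4  13.4 -17.4  -0.9 -59.3  45.3] F [ 0.4  0.7 -0.3] open 0.0527
lin units [-0.02  0.01 -2.48]
```

View pics/c3.png

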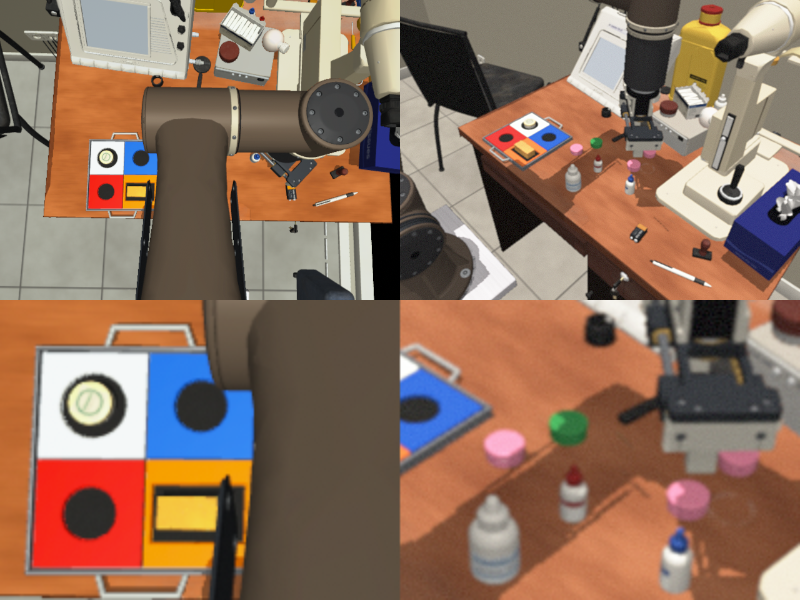

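Tin and carton sit inside their pockets: tin at crop (93,405), carton at (185,512). The gripper is above the blue bottle, so I'm going down.

```bash
python3 -m crank '[{"linear":[-0.02,0.01,-0.4],"rot":[-0.15,0,-0.26],"hand":0.6},{"linear":[0,0,-0.8],"rot":[0,0,0],"hand":0.6},{"linear":[0,0,-0.2],"rot":[0,0,0],"hand":0.6},{"linear":[0,0,0],"rot":[0,0,0],"hand":0.6}]'; python3 -c "
from h import *
go(.539,-.173,.018,-135)"
```

```text
clock: 18.58
tool_pos: [0.5405, -0.1705, 0.0838]
orientation: [-149.1, 89.8, -13.9]
force: [-0.1, -1.2, 0.4]
opening: 0.0528
rot units [ 0.01  0.05 -0.03]
rot units [-8.000e-02  2.000e-02  3.597e+01]
t 18.57 pos [ 0.5405 -0.1705  0.0838] jawdir -134.8 tilt 0.25 q [  2.3  18.  -23.8   0.1 -47.9  42.8] F [-0.1 -1.2  0.4] open 0.0528
lin units [-0.03 -0.04 -1.1 ]
```

```bash
python3 -m crank '[{"linear":[-0.03,-0.04,-0.3],"rot":[0,0.05,0],"hand":0.6},{"linear":[0,0,-0.5],"rot":[0,0,0],"hand":0.6},{"linear":[0,0,-0.25],"rot":[0,0,0],"hand":0.6},{"linear":[0,0,0],"rot":[0,0,0],"hand":0.6}]'; python3 -c "
from h import *
go(.539,-.173,.018,-135)"
```

```text
clock: 19.08
tool_pos: [0.5417, -0.1731, 0.0223]
orientation: [-148.5, 89.6, -13.2]
force: [0.5, -0.0, 0.4]
opening: 0.0524
rot units [ 0.02  0.07 -0.04]
rot units [-1.100e-01  3.000e-02  3.596e+01]
t 19.07 pos [ 0.5417 -0.1731  0.0223] jawdir -134.8 tilt 0.37 q [  2.1  22.7 -27.    0.2 -39.9  43.1] F [ 0.5 -0.   0.4] open 0.0524
lin units [-0.04  0.   -0.07]
```

```bash
python3 -m crank '[{"linear":[-0.04,0,-0.07],"rot":[0.02,0.07,0],"hand":0.6},{"linear":[0,0,0],"rot":[0,0,0],"hand":0.4},{"linear":[0,0,0],"rot":[0,0,0],"hand":0.1},{"linear":[0,0,0],"rot":[0,0,0],"hand":0},{"linear":[0,0,0],"rot":[0,0,0],"hand":0},{"linear":[0,0,0],"rot":[0,0,0],"hand":0}]'; python3 -c "
from h import *
go(.530,.168,.2,-135)"
```

```text
clock: 19.82
tool_pos: [0.5411, -0.1733, 0.0207]
orientation: [-133.6, 89.8, 1.7]
force: [0.3, -0.7, -0.6]
opening: 0.0261
rot units [-0.    0.05 -0.05]
rot units [-0.08 -0.   35.95]
t 19.82 pos [ 0.5411 -0.1733  0.0207] jawdir -134.8 tilt 0.24 q [  2.   22.9 -26.9   0.  -39.9  43.3] F [ 0.3 -0.7 -0.6] open 0.0261
lin units [-0.18  5.69  2.99]
```

```bash
python3 -m crank '[{"linear":[0,0,0.3],"rot":[0,0,0],"hand":0},{"linear":[0,0,0.7],"rot":[0,0,0],"hand":0},{"linear":[0,0,0.8],"rot":[0,0,0],"hand":0},{"linear":[0,0.2,0.6],"rot":[0,0,0],"hand":0},{"linear":[0,0.5,0],"rot":[0,0,0],"hand":0},{"linear":[-0.03,0.6,0],"rot":[0,0,0],"hand":0},{"linear":[-0.03,0.6,0],"rot":[0,0,0],"hand":0},{"linear":[-0.03,0.6,0],"rot":[0,0,0],"hand":0},{"linear":[-0.03,0.6,0],"rot":[0,0,0],"hand":0},{"linear":[-0.03,0.6,0],"rot":[0,0,0],"hand":0},{"linear":[-0.03,0.6,0],"rot":[0,0,0],"hand":0},{"linear":[0,0.6,0],"rot":[0,0,0],"hand":0},{"linear":[0,0.5,0],"rot":[0,0,0],"hand":0},{"linear":[0,0.3,0],"rot":[0,0,0],"hand":0},{"linear":[0,0,0],"rot":[0,0,0],"hand":0},{"linear":[0,0,0],"rot":[0,0,0],"hand":0}]'; python3 -c "
from h import *
go(.530,.168,.0292,-135)"
```

```text
clock: 21.82
tool_pos: [0.5267, 0.1786, 0.1697]
orientation: [-120.7, 89.8, 14.4]
force: [-0.5, 0.6, -1.0]
opening: 0.0266
rot units [-0.01  0.05 -0.03]
rot units [-7.000e-02 -2.000e-02  3.597e+01]
t 21.82 pos [0.5267 0.1786 0.1697] jawdir -134.8 tilt 0.24 q [ 39.   11.9 -19.3   0.1 -58.6   6.1] F [-0.5  0.6 -1. ] open 0.0266
lin units [ 0.06 -0.18 -2.34]
```

```bash
python3 -m crank '[{"linear":[0.06,-0.17,-0.3],"rot":[0,0.05,0],"hand":0},{"linear":[0,0,-0.8],"rot":[0,0,0],"hand":0},{"linear":[0,0,-0.6],"rot":[0,0,0],"hand":0},{"linear":[0,0,-0.2],"rot":[0,0,0],"hand":0},{"linear":[0,0,0],"rot":[0,0,0],"hand":0}]'; python3 -c "
from h import *
go(.530,.168,.0292,-135)"
```

```text
clock: 22.45
tool_pos: [0.5304, 0.1622, 0.0511]
orientation: [10.0, 89.9, 144.8]
force: [-0.0, -0.5, 0.4]
opening: 0.0263
rot units [-0.01 -0.01  0.03]
rot units [-2.000e-02  1.000e-02 -3.597e+01]
t 22.45 pos [0.5304 0.1622 0.0511] jawdir -135.1 tilt 0.08 q [ 37.2  19.6 -26.9  -0.1 -43.5   7.8] F [-0.  -0.5  0.4] open 0.0263
lin units [-0.01  0.1  -0.36]
```

```bash
python3 -m crank '[{"linear":[-0.01,0.1,-0.1],"rot":[0,0,0],"hand":0},{"linear":[0,0,-0.15],"rot":[0,0,0],"hand":0},{"linear":[0,0,-0.05],"rot":[0,0,0],"hand":0},{"linear":[0,0,0],"rot":[0,0,0],"hand":0}]'; python3 -c "
from h import *
go(.530,.168,.0292,-135)"
```

```text
clock: 22.95
tool_pos: [0.5316, 0.1697, 0.0348]
orientation: [-85.9, 89.7, 49.0]
force: [-0.2, -0.5, 0.0]
opening: 0.0265
rot units [-0.04  0.04  0.02]
rot units [  0.06   0.07 -35.98]
t 22.95 pos [0.5316 0.1697 0.0348] jawdir -135.1 tilt 0.28 q [ 37.8  21.  -27.5  -0.1 -41.2   7.2] F [-0.2 -0.5  0. ] open 0.0265
lin units [-0.03 -0.03 -0.09]
```

```bash
python3 -m crank '[{"linear":[-0.02,-0.02,-0.07],"rot":[-0.04,0.04,0],"hand":0},{"linear":[0,0,-0.02],"rot":[0,0,0],"hand":0},{"linear":[0,0,0],"rot":[0,0,0],"hand":0}]'; python3 -c "
from h import *
go(.530,.168,.0292,-135)"
```

```text
clock: 23.32
tool_pos: [0.5305, 0.1687, 0.0296]
orientation: [-66.9, 90.0, 68.0]
force: [0.1, -0.1, -0.4]
opening: 0.0269
rot units [-0.    0.    0.02]
rot units [ 0.000e+00  1.000e-02 -3.598e+01]
t 23.32 pos [0.5305 0.1687 0.0296] jawdir -135.1 tilt 0.02 q [ 37.8  21.4 -27.8  -0.  -40.7   7.1] F [ 0.1 -0.1 -0.4] open 0.0269
lin units [-0.01 -0.01 -0.01]
```

```bash
python3 -m crank '[{"linear":[0,0,-0.01],"rot":[0,0,0],"hand":0},{"linear":[0,0,0],"rot":[0,0,0],"hand":0.4},{"linear":[0,0,0],"rot":[0,0,0],"hand":0.5},{"linear":[0,0,0],"rot":[0,0,0],"hand":0.55},{"linear":[0,0,0.3],"rot":[0,0,0],"hand":0.6},{"linear":[0,0,0.8],"rot":[0,0,0],"hand":0.6},{"linear":[0,0,0.9],"rot":[0,0,0],"hand":0.6}]'; python3 -c "
from h import *
go(.539,-.049,.15,-135)
from plant import eyes
s=eyes.snapshot('scene'); b=s['image'][:,:,::-1]; cv2.imwrite('pics/c4.png',cv2.resize(b[130:330,120:400],None,fx=2.8,fy=2.8))"
```

```text
clock: 24.2
tool_pos: [0.5277, 0.1668, 0.1476]
orientation: [77.8, 89.5, -147.3]
force: [-0.2, 0.5, 0.7]
opening: 0.0525
rot units [ 0.06 -0.09  0.02]
rot units [ -0.14  -0.09 -35.98]
t 24.2 pos [0.5277 0.1668 0.1476] jawdir -135.1 tilt 0.53 q [ 37.8  13.3 -20.6  -0.1 -56.6   7.1] F [-0.2  0.5  0.7] open 0.0525
lin units [ 0.19 -3.6   0.04]
```

View pics/c4.png

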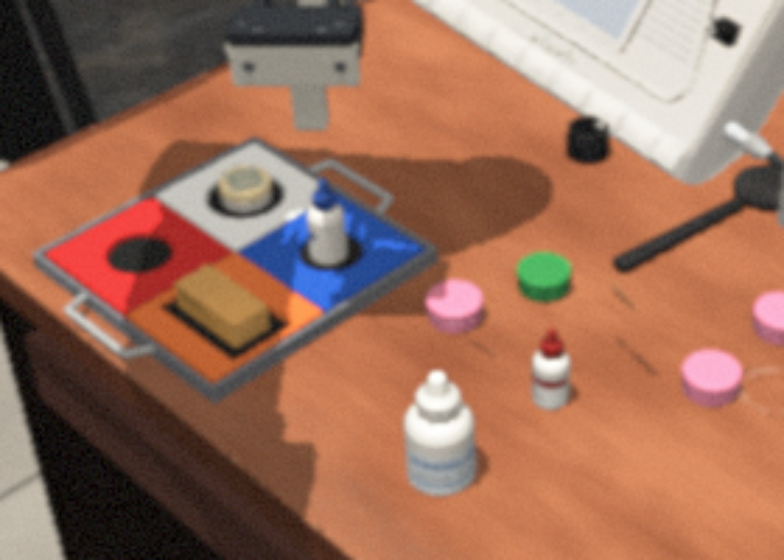

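The blue bottle stands upright in its pocket (crop (325,235)), with the tin and carton in theirs. The red bottle is at (551,370). I'm going to it now.

```bash
python3 -m crank '[{"linear":[0.02,-0.3,0],"rot":[0.06,-0.09,0],"hand":0.6},{"linear":[0.03,-0.55,0],"rot":[0,0,0],"hand":0.6},{"linear":[0.03,-0.55,0],"rot":[0,0,0],"hand":0.6},{"linear":[0.03,-0.55,0],"rot":[0,0,0],"hand":0.6},{"linear":[0.03,-0.55,0],"rot":[0,0,0],"hand":0.6},{"linear":[0.03,-0.55,0],"rot":[0,0,0],"hand":0.6},{"linear":[0.02,-0.4,0],"rot":[0,0,0],"hand":0.6},{"linear":[0,0,0],"rot":[0,0,0],"hand":0.6},{"linear":[0,0,0],"rot":[0,0,0],"hand":0.6}]'; python3 -c "
from h import *
go(.539,-.049,.016,-135)"
```

```text
clock: 25.38
tool_pos: [0.5376, -0.05, 0.1511]
orientation: [-88.0, 89.6, 46.9]
force: [0.0, 0.1, 0.8]
opening: 0.0529
rot units [-0.06  0.06  0.03]
rot units [  0.09   0.1  -35.97]
t 25.38 pos [ 0.5376 -0.05    0.1511] jawdir -135.2 tilt 0.44 q [ 15.3  11.4 -22.6  -0.3 -55.7  29.7] F [0.  0.1 0.8] open 0.0529
lin units [ 0.02  0.02 -2.25]
```

```bash
python3 -m crank '[{"linear":[0.02,0,-0.4],"rot":[-0.06,0.06,0],"hand":0.6},{"linear":[0,0,-0.7],"rot":[0,0,0],"hand":0.6},{"linear":[0,0,-0.3],"rot":[0,0,0],"hand":0.6},{"linear":[0,0,0],"rot":[0,0,0],"hand":0.6}]'; python3 -c "
from h import *
go(.539,-.049,.016,-135)"
```

```text
clock: 25.88
tool_pos: [0.5385, -0.0478, 0.0648]
orientation: [-106.6, 89.9, 28.5]
force: [0.5, -0.1, -0.1]
opening: 0.0528
rot units [-0.01  0.01 -0.01]
rot units [-2.000e-02 -1.000e-02  3.599e+01]
t 25.88 pos [ 0.5385 -0.0478  0.0648] jawdir -135.0 tilt 0.06 q [ 15.7  17.4 -28.   -0.  -44.5  29.3] F [ 0.5 -0.1 -0.1] open 0.0528
lin units [ 0.01 -0.02 -0.81]
```

```bash
python3 -m crank '[{"linear":[0,-0.02,-0.4],"rot":[0,0,0],"hand":0.6},{"linear":[0,0,-0.3],"rot":[0,0,0],"hand":0.6},{"linear":[0,0,-0.08],"rot":[0,0,0],"hand":0.6},{"linear":[0,0,0],"rot":[0,0,0],"hand":0.6}]'; python3 -c "
from h import *
go(.539,-.049,.016,-135)"
```

```text
clock: 26.38
tool_pos: [0.5409, -0.0469, 0.0203]
orientation: [-124.8, 89.7, 10.4]
force: [0.5, -0.2, 0.5]
opening: 0.0526
rot units [-0.01  0.07 -0.05]
rot units [-1.000e-01 -2.000e-02  3.595e+01]
t 26.38 pos [ 0.5409 -0.0469  0.0203] jawdir -134.8 tilt 0.33 q [ 15.8  21.  -30.3   0.  -38.3  29.4] F [ 0.5 -0.2  0.5] open 0.0526
lin units [-0.03 -0.03 -0.07]
```

```bash
python3 -m crank '[{"linear":[-0.03,-0.03,-0.07],"rot":[0,0.07,0],"hand":0.6},{"linear":[0,0,0],"rot":[0,0,0],"hand":0.4},{"linear":[0,0,0],"rot":[0,0,0],"hand":0.1},{"linear":[0,0,0],"rot":[0,0,0],"hand":0},{"linear":[0,0,0],"rot":[0,0,0],"hand":0},{"linear":[0,0,0],"rot":[0,0,0],"hand":0}]'; python3 -c "
from h import *
go(.429,.267,.2,-135)"
```

```text
clock: 27.12
tool_pos: [0.5405, -0.0485, 0.0183]
orientation: [-101.8, 89.8, 33.5]
force: [-1.1, -0.3, -0.1]
opening: 0.0242
rot units [-0.02  0.03 -0.05]
rot units [-5.000e-02 -3.000e-02  3.595e+01]
t 27.12 pos [ 0.5405 -0.0485  0.0183] jawdir -134.8 tilt 0.19 q [ 15.5  21.3 -30.2  -0.1 -38.3  29.8] F [-1.1 -0.3 -0.1] open 0.0242
lin units [-1.86  5.26  3.03]
```

```bash
python3 -m crank '[{"linear":[0,0,0.3],"rot":[0,0,0],"hand":0},{"linear":[0,0,0.8],"rot":[0,0,0],"hand":0},{"linear":[0,0,0.9],"rot":[0,0,0],"hand":0},{"linear":[-0.05,0.2,0.7],"rot":[0,0,0],"hand":0},{"linear":[-0.2,0.5,0],"rot":[0,0,0],"hand":0},{"linear":[-0.2,0.55,0],"rot":[0,0,0],"hand":0},{"linear":[-0.2,0.55,0],"rot":[0,0,0],"hand":0},{"linear":[-0.2,0.55,0],"rot":[0,0,0],"hand":0},{"linear":[-0.2,0.55,0],"rot":[0,0,0],"hand":0},{"linear":[-0.2,0.55,0],"rot":[0,0,0],"hand":0},{"linear":[-0.2,0.55,0],"rot":[0,0,0],"hand":0},{"linear":[-0.2,0.5,0],"rot":[0,0,0],"hand":0},{"linear":[-0.15,0.4,0],"rot":[0,0,0],"hand":0},{"linear":[0,0.2,0],"rot":[0,0,0],"hand":0},{"linear":[0,0,0],"rot":[0,0,0],"hand":0},{"linear":[0,0,0],"rot":[0,0,0],"hand":0}]'; python3 -c "
from h import *
go(.429,.267,.0265,-135)"
```

```text
clock: 29.12
tool_pos: [0.4261, 0.2652, 0.1856]
orientation: [-79.7, 89.8, 55.4]
force: [0.3, -0.7, -0.9]
opening: 0.0244
rot units [-0.03  0.02 -0.03]
rot units [-0.04 -0.05 35.97]
t 29.12 pos [0.4261 0.2652 0.1856] jawdir -134.8 tilt 0.2 q [ 54.4   5.9 -24.3  -0.  -59.5  -9.2] F [ 0.3 -0.7 -0.9] open 0.0244
lin units [ 0.05  0.03 -2.65]
```

```bash
python3 -m crank '[{"linear":[0.05,0.03,-0.4],"rot":[-0.03,0.02,0],"hand":0},{"linear":[0,0,-0.8],"rot":[0,0,0],"hand":0},{"linear":[0,0,-0.7],"rot":[0,0,0],"hand":0},{"linear":[0,0,-0.3],"rot":[0,0,0],"hand":0},{"linear":[0,0,0],"rot":[0,0,0],"hand":0}]'; python3 -c "
from h import *
go(.429,.267,.0265,-135)"
```

```text
clock: 29.75
tool_pos: [0.4313, 0.263, 0.0513]
orientation: [-92.2, 89.8, 42.7]
force: [-0.9, -0.3, -0.3]
opening: 0.0242
rot units [-0.02  0.03  0.03]
rot units [  0.04   0.04 -35.97]
t 29.75 pos [0.4313 0.263  0.0513] jawdir -135.2 tilt 0.17 q [ 53.7  15.5 -33.3   0.1 -41.   -8.9] F [-0.9 -0.3 -0.3] open 0.0242
lin units [-0.04  0.07 -0.41]
```

```bash
python3 -m crank '[{"linear":[-0.04,0.06,-0.15],"rot":[-0.02,0.03,0],"hand":0},{"linear":[0,0,-0.15],"rot":[0,0,0],"hand":0},{"linear":[0,0,-0.04],"rot":[0,0,0],"hand":0},{"linear":[0,0,0],"rot":[0,0,0],"hand":0}]'; python3 -c "
from h import *
go(.429,.267,.0265,-135)"
```

```text
clock: 30.25
tool_pos: [0.4302, 0.2676, 0.032]
orientation: [-77.8, 89.8, 57.0]
force: [0.4, -0.2, 0.1]
opening: 0.0242
rot units [-0.04  0.02  0.04]
rot units [  0.04   0.06 -35.96]
t 30.25 pos [0.4302 0.2676 0.032 ] jawdir -135.2 tilt 0.22 q [ 54.1  17.3 -34.2  -0.  -38.2  -9.3] F [ 0.4 -0.2  0.1] open 0.0242
lin units [-0.02 -0.01 -0.09]
```

```bash
python3 -m crank '[{"linear":[-0.02,0,-0.07],"rot":[-0.04,0.02,0],"hand":0},{"linear":[0,0,-0.02],"rot":[0,0,0],"hand":0},{"linear":[0,0,0],"rot":[0,0,0],"hand":0}]'; python3 -c "
from h import *
go(.429,.267,.0265,-135)"
```

```text
clock: 30.62
tool_pos: [0.4291, 0.268, 0.0269]
orientation: [-111.2, 89.9, 23.6]
force: [-0.1, 0.4, 0.1]
opening: 0.0243
rot units [-0.    0.01  0.03]
rot units [ 2.000e-02  1.000e-02 -3.597e+01]
t 30.62 pos [0.4291 0.268  0.0269] jawdir -135.2 tilt 0.06 q [ 54.3  17.8 -34.5   0.1 -37.7  -9.5] F [-0.1  0.4  0.1] open 0.0243
lin units [-0.   -0.02 -0.01]
```

```bash
python3 -m crank '[{"linear":[0,0,-0.01],"rot":[0,0,0],"hand":0},{"linear":[0,0,0],"rot":[0,0,0],"hand":0.4},{"linear":[0,0,0],"rot":[0,0,0],"hand":0.5},{"linear":[0,0,0],"rot":[0,0,0],"hand":0.55},{"linear":[0,0,0.3],"rot":[0,0,0],"hand":0.6},{"linear":[0,0,0.8],"rot":[0,0,0],"hand":0.6},{"linear":[0,0,0.9],"rot":[0,0,0],"hand":0.6},{"linear":[-0.1,0.3,0.8],"rot":[0,0,0],"hand":0.6},{"linear":[-0.3,0.6,0.3],"rot":[0,0,0],"hand":0.6},{"linear":[-0.3,0.6,0],"rot":[0,0,0],"hand":0.6},{"linear":[-0.3,0.6,0],"rot":[0,0,0],"hand":0.6},{"linear":[-0.3,0.6,0],"rot":[0,0,0],"hand":0.6},{"linear":[-0.3,0.6,0],"rot":[0,0,0],"hand":0.6},{"linear":[-0.3,0.6,0],"rot":[0,0,0],"hand":0.6},{"linear":[-0.2,0.5,0],"rot":[0,0,0],"hand":0.6},{"linear":[0,0,0],"rot":[0,0,0],"hand":0.6}]'; python3 -c "
from h import *
from plant import eyes
for n in ('scene','top'):
    s=eyes.snapshot(n); cv2.imwrite(f'pics/{n}5.png',s['image'][:,:,::-1]); pickle.dump(s,open(f'{n}5.pkl','wb'))
a=cv2.imread('pics/top5.png'); b=cv2.imread('pics/scene5.png')
cv2.imwrite('pics/c5.png',np.vstack([np.hstack([cv2.resize(a,(400,300)),cv2.resize(b,(400,300))]),cv2.resize(np.hstack([a[205:355,130:330],b[150:300,120:320]]),(800,300),interpolation=cv2.INTER_CUBIC)]))"
```

```text
clock: 32.62
tool_pos: [0.2969, 0.5381, 0.2196]
orientation: [-59.8, 89.9, 74.9]
force: [-0.6, -0.9, -0.0]
opening: 0.0527
```

View pics/c5.png

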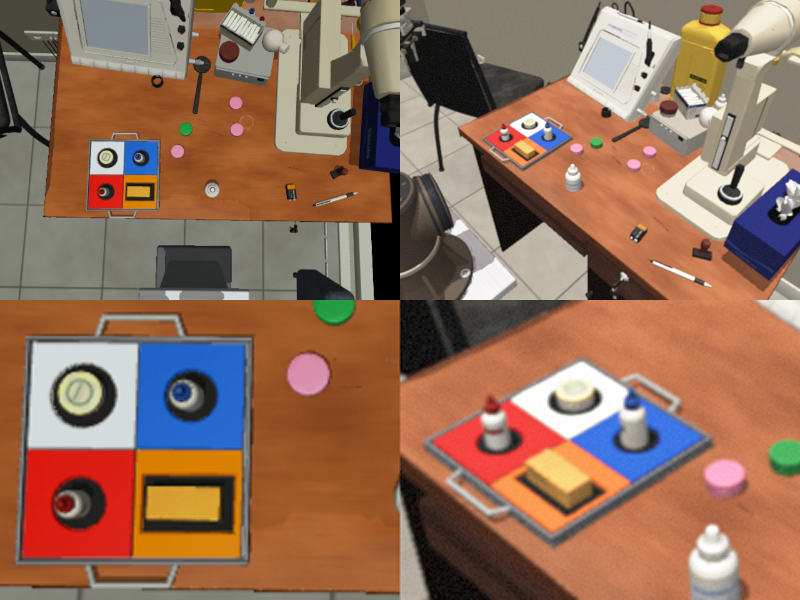

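All four look to be in place. I'll check heights, centres and the look-alikes numerically.

Run:
```python
from h import *
np.set_printoptions(precision=4,suppress=True)
T0=load("top");T=load("top","5");S=load("scene","5");S0=load("scene")
a=T["image"];b=S["image"]
# change in gel / battery regions
for n,(r,c) in dict(gel=(slice(285,322),slice(322,360)),batt=(slice(288,325),slice(452,480))).items():
    g0=cv2.cvtColor(T0["image"][r,c],cv2.COLOR_RGB2GRAY).astype(np.float32);g1=cv2.cvtColor(a[r,c],cv2.COLOR_RGB2GRAY).astype(np.float32)
    print(n,"shift px",np.array(cv2.phaseCorrelate(g0,g1)[0]))
# crop pixels: top crop x2 offset(130,205), scene crop x2 offset(120,150)
ta=lambda x,y:(130+x/2-.25,205+(y-300)/2-.25); sa=lambda x,y:(120+(x-400)/2-.25,150+(y-300)/2-.25)
for n,p,q in [("tin top",(84,391),(575,391)),("blue tip",(180,391),(632,394)),("red tip",(62,505),(490,400)),("carton top",(184,501),(560,468))]:
    print(n,tri([ta(*p)],[sa(*q)],T,S)[0],dep(T,ta(*p)),dep(S,sa(*q)))
# planes
def cloud(s):
    d=s["depth"]; v,u=np.mgrid[0:480,0:640]
    c=np.stack([(u-s["K"][0,2])/s["K"][0,0]*d,-(v-s["K"][1,2])/s["K"][1,1]*d,-d],-1)
    E=s["camera_from_world"]; return (c-E[:3,3])@E[:3,:3]
W=cloud(T).reshape(-1,3)
for n,cx,cy,r in [("tin",.528,.268,.014),("carton",.43,.167,.011),("plate",.48,.217,.01)]:
    k=W[(np.hypot(W[:,0]-cx,W[:,1]-cy)<r)]; A=np.c_[k[:,:2]-[cx,cy],np.ones(len(k))]; s=np.linalg.lstsq(A,k[:,2],rcond=None)[0]
    print(n,len(k),"z",s[2].round(4),"slope",s[:2])
from plant import monitor
o=monitor.get_obs(); print(o["clock"],o["qvel"].round(2))
```

```text
gel shift px [-0.2367  0.0258]
batt shift px [-0.0034 -0.0131]
tin top [0.5295 0.2653 0.0245] [0.5315 0.2639 0.0246] [0.5282 0.2674 0.0241]
blue tip [0.529  0.1683 0.0711] [0.5288 0.1676 0.0747] [0.529  0.1686 0.0709]
red tip [0.4268 0.267  0.0659] [0.4274 0.2658 0.0689] [0.4264 0.2679 0.0656]
carton top [0.4324 0.1667 0.0326] [0.433  0.167  0.0278] [0.4333 0.1696 0.0303]
tin 181 z 0.0248 slope [-0.018  -0.0343]
carton 118 z 0.0289 slope [ 0.0265 -0.0188]
plate 93 z 0.0103 slope [-0.0946 -0.0231]
32.725 [-0.87 -0.88 -0.68 -0.04  0.01  0.07]
```

The numbers agree with the pockets: tin top 25 mm (26 expected), carton top 29 to 30 (30), tips 71 to 75 (76) and 66 to 69 (70). Centres are within a few mm, and the look-alikes have not moved.

```bash
python3 -c "
from plant import ticket; print(ticket.close_job())"
```

```text
the job is handed in; nothing more can be done
None
```

The caddy is restocked and the job was handed in at about 33 s of the 106 s allowed. The hand-in reports no verdict, so what follows rests on my own last checks.

- **Placing:** The cream tin, orange carton, blue bottle and red bottle are each in their own pockets. In the last pictures all four stand upright or flat, released, within about 4 mm of the pocket centres I measured.
- **Heights:** The tops match standing on the pocket floors to within a few mm: tin about 25 mm (26 expected), carton 29–30 mm by depth (30). The bottle tips measured 71–75 mm (76) and 66–69 mm (70).
- **Tilt:** The tin and carton tops slope by no more than about 0.04 rad, within the 0.08 rad limit. I judged the bottles' uprightness only by eye and from their tips lying over the pocket centres.
- **Look-alikes:** The gel bottle and battery moved less than half a pixel between the first and last top pictures, well under 1 mm.
- **Disagreements:**
  - The first grip on the tin was about 5 mm too high, so I released it and regripped it lower before lifting.
  - For the carton top, the triangulated height (33 mm) and depth readings (28–30 mm) differed by up to 5 mm, from rough pixel picking.
  - The plane I fitted to the plates' centre was too noisy to use.

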